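# Fit the tuning spindle and its flywheel to a tuner chassis

### The arm

A 7-joint arm with a two-finger parallel gripper is mounted at the origin on the work surface. World frame = base frame: x ahead of the robot, y to its left, z up, the work surface at z = 0. Lengths are in m, angles in degrees, forces in N, time in s.
With the tool pointing down it reaches from about 0.35 to 0.9 m from the base axis. Payload 7.2 kg.
Tool frame: the origin (TCP) lies at the very end of the fingers, on their centre line; the grasp point (between the pads) lies 19 mm behind it; z points along the fingers, y is the line along which they close (so a half turn about z gives the same grasp; the last joint's range is limited). The gripper opens to 88 mm and grips with 3 to 60 N. Pads are 20 mm wide; open, the fingers measure 115 mm over their backs; the gripper's body (75 mm by 178 mm) begins 61 mm behind the grasp point.
Start: joints at [-73.121, 23.554, -0.728, 91.456, 0.321, 64.991, -4.71], TCP at [0.222, 0.584, 0.223] pointing down, gripper open.
Joint ranges: [-169.25, 169.25], [-16.82, 113.86], [-84.01, 82.57], [7.8, 145.47], [-59.2, 239.2], [7.22, 106.19], [-163.78, 163.78]. Speed limits (degrees/s): [136.94, 136.94, 172.46, 172.46, 180, 180, 180].

### API

Orientations are given as [roll, pitch, yaw] about the fixed x, y, z axes, in that order (R = Rz(yaw) Ry(pitch) Rx(roll)).
In Python, from bench import ctrl, read_camera, job_done, recognise, place_of gives the robot as it stands. The module is installed in compiled form; this text tells all that it offers.
- The arm moves only by the tool arm_command, never from a script. Its argument "increments" is a list of rows, each a list of 3 entries, a list of its own where there are three numbers: the shift along the tool's x, y, z in m, then the turn, a rotation vector about the tool's x, y, z in degrees, then the finger opening in m, from 0 to 0.0878. In form: [[[tx, ty, tz], [rx, ry, rz], grip], ...]. A call has 1 to 12 rows; each row is the pose to reach, as a shift and turn from the pose commanded when the call began, along the tool's axes at that moment; what a row does not reach only later rows make up. A row lasts 1/10 s, in which the tool goes at most 50 mm and 8.59 degrees, less where a joint would pass 70% of its speed; a pose out of reach is approached as far as the arm can. A call with a gripper value outside its range is refused whole. The fingers move at their own pace and stop on an object; the grip force is fixed at half the most. Time passes only in rows, so rows that repeat a pose let the fingers close. It gives the time, the measured TCP pose, the force, the opening and the grip force at its end, in the units of the state.
- ctrl.get_state(): the state, without advancing time (a new reading comes with each control period).
- read_camera(name): name is "scene" or "top"; returns a dict with "pixels" (480x640x3 uint8, red, green, blue), "fx", "fy", "cx", "cy" (pixels), "R" (3x3) and "t" (3): a world point X has camera coordinates R X + t. Camera axes: x right, y down, z forward; pixel columns grow to the right and rows downward; lengths in m; the calibration is good to about 2 mm. A picture is of the moment at which its call begins. There is no depth.
- job_done(): hands the job in; it is judged then, once.
Trained networks look in a picture, given as the dict that the camera call returned (one of the last four; its "shot" number tells which), for a name from the list of things; names that differ only in an ending like _2 or _b are one class to them, and where a whole thing is asked for, a point or a joint stands for the part that bears it (a point fixed in the world has none). Each returns a list of dicts, best first, with "confidence" (0 to 1); they miss things now and then, are a little off and sometimes report something else, mostly with a low value. They report only what shows in the picture. A call takes as long as a camera call. They do not tell look-alikes from the thing itself.
- recognise(picture, thing): "xyz" ([x, y, z] in m, in world coordinates, good to about 4 mm: the middle of the surface that is visible of it).
- place_of(picture, thing): "xyz" ([x, y, z] in m, in world coordinates, good to about 4 mm: a listed point, or the origin of a listed thing).
The state is a dict: "clock": time; "q": joint angles; "dq": joint speeds; "joint_efforts": joint torques, N m; "position": TCP position; "tool_rot": TCP orientation; "ft_force": force on the tool from outside, world axes, zero at the start; "torque": the same for the moment, N m; "grip_width": finger opening in m; "grip_force": force on a finger pad.
Only numpy, scipy, OpenCV 4.12 (cv2) and the standard library are available. Lean on these libraries where they do the work, as an engineer would, in place of code of your own. Each camera call takes 0.05 s, during which the arm holds its last target. There are 200 camera calls.

### The job

Take the brass spindle out of the slanted stand and press its short end straight down into the blind bore of the blue bearing block on the tuner chassis, fully home so that its collar sits flush on the block. Then slip the flywheel, hub upwards, over the spindle and lower it until it rests flat on the collar; do not drop either part into place. Leave the dark spare spindle in its socket, and the loose valve and the screwdriver where they are.

Things in the scene. Friction and masses are not known exactly. Their poses are not given: they have to be found in the camera images.
- spindle: Brass spindle, 92 mm long, 0.1 kg. Origin: centre of its short end's flat face; +z along its axis to the long end. Journal 12 mm dia, square edge (z 0-28 mm); collar 26 mm dia (28-34); stub 12 mm dia (34-92, last 4 tapered). Starts journal down in a stand socket (1.5 mm play), collar on the sloping face, stub leaning 35 deg to the stand's -x, roughly at the robot; draw it out 28 mm along its axis.
- spindle_collar (a point): Point on the brass spindle's axis at the underside of its collar (28 mm from the end of the journal).
- chassis: Fixed metal tuner chassis 220 x 310 mm, deck 60 mm above the bench; origin under its centre on the bench; z up; white front panel with knobs on its +x side. Parts on its +y half and +x edge stand up to 120 mm above the bench; within 75 mm of the bore only the blue bearing block (40 x 40 x 36 mm) and flat screws stand.
- bore_mouth (a point): Centre of the mouth of the blind bore in the top face of the blue bearing block, 96 mm above the bench; z up (the bore runs straight down). Bore 13 mm diameter, 30 mm deep, square unchamfered edge. With the spindle fully home, its collar's underside lies at this point.
- flywheel: Loose flywheel, about 0.3 kg: steel disc 64 mm diameter, 14 mm thick (z 0 to 14 mm), and on it an aluminium hub 26 mm diameter up to z = 46 mm, with a 14 mm through bore. Origin at the centre of its underside, z up along its axis. It starts flat on the bench, hub upwards.
- stand: Fixed parts stand (green block on dark wood), 110 x 160 mm, 75 mm tall; origin under its centre on the bench; its face slopes 35 deg down to its own -x side. Two sockets along its y, 80 mm apart (y = +40, -40 mm), mouths at x = -24, z = 58 mm; one holds the brass spindle, the other the dark spare.
- spare: Dark steel spare spindle, same shape as the brass one, in the other socket; to be left alone.
- valve: Loose glass valve (radio tube) with black base, 22 mm diameter, 52 mm tall, standing upright on the bench; origin at the centre of its base. To be left alone.
- screwdriver: Red-handled screwdriver, 170 mm long, lying on the bench nearest the robot; origin at its middle; its x axis runs towards the tip. To be left alone.
Things that resemble listed ones, but are neither listed nor needed, are in the scene too. Several things have the shape of the spindle; the one meant has the colours described above.

How it is judged (in metres and radians):
On the way, in this order (a step that is already met when the one before it is completed fails the run):
1. the brass spindle is fully home in the bore, collar on the block (z of spindle_collar in the frame of bore_mouth between -0.003 and 0.002 m and horizontal distance between spindle_collar and bore_mouth below 0.003 m and angle between spindle's own z axis and vertical below 0.06 rad), for 0.2 s.
2. the flywheel is over the spindle, flat on its collar (all of step 1 and z of flywheel in the frame of bore_mouth between 0.002 and 0.009 m and horizontal distance between flywheel and bore_mouth below 0.005 m and angle between flywheel's own z axis and vertical below 0.06 rad), for 0.2 s.
At the end, for the whole second after the job is handed in: Spindle upright (0.06 rad) in the bore, collar underside within 2 mm above (3 mm below) the block face, 3 mm of the bore axis; flywheel on it, hub up (0.06 rad), underside 2 to 9 mm above the block face, 5 mm of the axis; both released, at rest; bystanders undisturbed (all of step 2 and linear speed of each of flywheel, spindle below 0.02 m/s); the robot touches nothing.
It fails at once if the spare spindle is disturbed (over 15 mm) (distance of spare from where it was at the start of the episode above 0.015 m).
It fails at once if the valve is moved over 25 mm or tipped (distance of valve from where it was at the start of the episode above 0.025 m or angle between valve's own z axis and vertical above 0.4 rad).
It fails at once if the screwdriver is moved over 25 mm (distance of screwdriver from where it was at the start of the episode above 0.025 m).
It fails at once if the spindle is dropped into the bore (faster than 0.4 m/s) (horizontal distance between spindle_collar and bore_mouth below 0.012 m and z of spindle_collar in the frame of bore_mouth below 0.03 m and linear speed of spindle above 0.4 m/s).
It fails at once if the flywheel is dropped over the spindle (faster than 0.4 m/s) (horizontal distance between flywheel and bore_mouth below 0.012 m and z of flywheel in the frame of bore_mouth below 0.064 m and linear speed of flywheel above 0.4 m/s).
It also fails if it takes over 64 s, if anything falls off the work surface, if the arm or the gripper's body presses on something with over 40 N, if the wrist force passes 120 N, or if a joint passes its speed limit or range.

## Working session

There is one attempt and no reset: what is moved stays moved. The work goes in short steps, Python scripts to look and compute and a tool call to move; the robot and the scene stay as the last step left them, time stands still between calls to the robot, and variables do not carry over. Pictures are saved under pics/ and viewed, at most 10 in all, crops included, and the job is handed in when it is done.

Besides the shell and the picture viewer there is one more tool, called as name(argument=value, ...), one argument or row to a line, values as JSON. arm_command: Moves the arm, as the interface text tells. Its arguments: {"type":"object","properties":{"increments":{"type":"array"}},"required":["increments"]}

```bash
mkdir -p pics; cat > h.py <<'E'
import numpy as np, cv2
from bench import ctrl, read_camera, job_done, recognise, place_of
from scipy.spatial.transform import Rotation as Ro
def proj(p,X):
    c=np.asarray(p["R"])@np.asarray(X,float)+np.asarray(p["t"]); return np.array([p["fx"]*c[0]/c[2]+p["cx"],p["fy"]*c[1]/c[2]+p["cy"]])
def ray(p,u,v):
    R=np.asarray(p["R"]);t=np.asarray(p["t"]);d=R.T@np.array([(u-p["cx"])/p["fx"],(v-p["cy"])/p["fy"],1]);return -R.T@t,d/np.linalg.norm(d)
def atz(p,u,v,z):
    o,d=ray(p,u,v);return o+d*(z-o[2])/d[2]
def save(p,n): cv2.imwrite(f"pics/{n}.png",cv2.cvtColor(p["pixels"],cv2.COLOR_RGB2BGR))
E
python3 - <<'E'
from h import *
np.set_printoptions(precision=4,suppress=True)
s=ctrl.get_state();print({k:s[k] for k in("clock","position","tool_rot","ft_force","grip_width")})
for n in("scene","top"):
    p=read_camera(n);save(p,n+"0");o,_=ray(p,0,0);print(n,"cam at",o,p["fx"])
    for th in("spindle","spindle_collar","spare","stand","chassis","bore_mouth","flywheel","valve","screwdriver"):
        for r in place_of(p,th)[:3]: print(th,np.array(r["xyz"]),round(r["confidence"],2),proj(p,r["xyz"]).round())
E
```

```text
{'clock': 0.0, 'position': array([0.2216, 0.5839, 0.2218]), 'tool_rot': array([-179.9095,    0.0064,  159.2189]), 'ft_force': array([-0.5404,  0.5867,  0.3973]), 'grip_width': 0.08775129848534627}
scene cam at [ 1.4859 -0.2724  0.7054] 490.7845434142171
spindle [ 0.4816 -0.4721  0.0175] 0.79 [173. 275.]
spindle [ 0.7192 -0.3998  0.0174] 0.77 [199. 339.]
spindle [ 0.3547 -0.3655  0.018 ] 0.59 [218. 243.]
spindle_collar [ 0.4805 -0.3288  0.0575] 0.68 [231. 255.]
spindle_collar [ 0.5103 -0.4755  0.0144] 0.55 [170. 283.]
spindle_collar [ 0.6929 -0.4022  0.0186] 0.53 [198. 330.]
spare [ 0.5235 -0.259   0.0375] 0.59 [262. 269.]
stand [ 0.5161 -0.302  -0.0021] 0.73 [245. 282.]
chassis [0.5996 0.2715 0.0021] 0.73 [485. 275.]
bore_mouth [0.5662 0.1858 0.097 ] 0.63 [451. 238.]
flywheel [ 0.5152 -0.1312 -0.0006] 0.63 [315. 274.]
valve [ 0.6775 -0.1093  0.0004] 0.55 [337. 315.]
screwdriver [ 0.3791 -0.0041  0.0023] 0.77 [353. 239.]
top cam at [ 0.3464 -0.1163  1.0586] 528.9261246021135
spindle [ 0.7177 -0.3991  0.0198] 0.85 [461. 164.]
spindle [ 0.3806 -0.2564  0.0182] 0.83 [391. 327.]
spindle [ 0.4804 -0.4694  0.0188] 0.54 [499. 280.]
spindle_collar [ 0.3539 -0.3953  0.0169] 0.88 [463. 344.]
spindle_collar [ 0.3577 -0.262   0.0109] 0.73 [394. 340.]
spindle_collar [ 0.5112 -0.4754  0.0135] 0.57 [501. 265.]
spare [ 0.5245 -0.2594  0.0368] 0.55 [394. 253.]
stand [ 0.5176 -0.299  -0.0047] 0.75 [411. 260.]
stand [ 0.5196 -0.2611  0.0396] 0.43 [396. 255.]
chassis [0.5971 0.2779 0.0006] 0.75 [130. 213.]
bore_mouth [0.5657 0.1933 0.0978] 0.72 [156. 218.]
bore_mouth [ 0.6771 -0.109   0.0014] 0.69 [320. 181.]
flywheel [ 0.5167 -0.1326 -0.0016] 0.87 [329. 258.]
valve [ 0.6757 -0.1084 -0.0009] 0.74 [320. 182.]
screwdriver [ 0.3754 -0.0055  0.    ] 0.6 [263. 327.]
```

View pics/scene0.png

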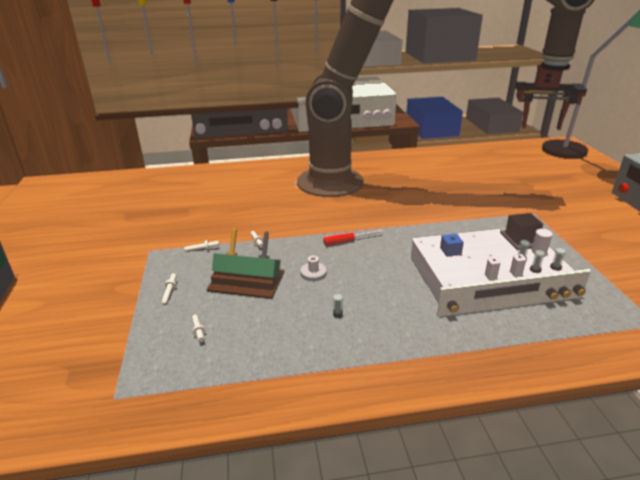

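View pics/top0.png

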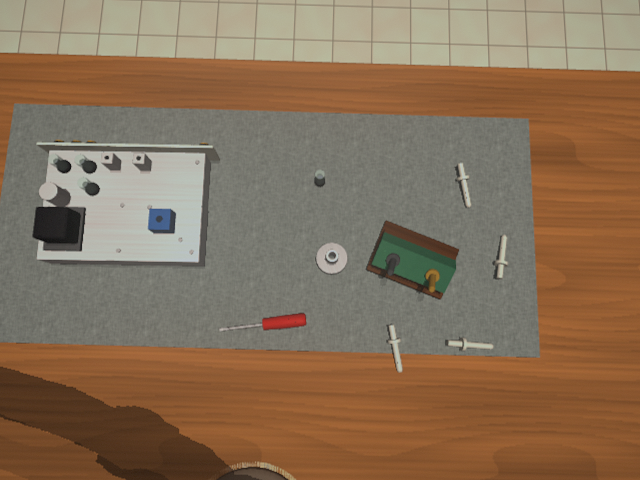

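The top view shows the brass stub at about (432,278), the dark spare at (392,260), the blue block with its bore at (159,219) and the flywheel at (331,258). The scene view agrees: brass at (233,240), block at (452,244). The pale spindles are decoys. Next I'll fit the spindle axis from both views, plus the stand yaw, bore and flywheel.

```bash
python3 - <<'E'
from h import *
np.set_printoptions(precision=4,suppress=True)
P={n:read_camera(n) for n in("scene","top")}
pl=[]
def big(m):
    n,l,st,c=cv2.connectedComponentsWithStats(m.astype(np.uint8)); i=1+np.argmax(st[1:,4]); return l==i
def win(m,u,v,r):
    k=np.zeros_like(m);k[v-r:v+r,u-r:u+r]=1;return m&k
for n,(u,v,r) in(("scene",(233,242,18)),("top",(432,280,22))):
    p=P[n];h=cv2.cvtColor(p["pixels"],cv2.COLOR_RGB2HSV)
    m=(h[...,0]>10)&(h[...,0]<30)&(h[...,1]>150)&(h[...,2]>70)
    m=big(win(m,u,v,r));y,x=np.nonzero(m)
    pts=np.c_[x,y].astype(float);c=pts.mean(0);w,V=np.linalg.eigh(np.cov((pts-c).T));d=V[:,1]
    s=(pts-c)@d;print(n,"brass n",len(pts),"c",c,"dir",d,"ext",s.min(),s.max(),"widths",w**.5, "bbox",x.min(),x.max(),y.min(),y.max())
    o,a=ray(p,*(c-10*d));_,b=ray(p,*(c+10*d));nn=np.cross(a,b);pl.append((nn/np.linalg.norm(nn),o))
    for z in(0.058,):print(atz(p,*c,z))
ax=np.cross(pl[0][0],pl[1][0]);ax/=np.linalg.norm(ax);ax*=np.sign(ax[2])
A=np.array([pl[0][0],pl[1][0],[0,0,1]]);
for z in(0.058,0.1):print("axis pt",np.linalg.solve(A,[pl[0][0]@pl[0][1],pl[1][0]@pl[1][1],z]))
print("axis",ax,"tilt",np.degrees(np.arccos(ax[2])),"az",np.degrees(np.arctan2(-ax[1],-ax[0])))
p=P["top"];h=cv2.cvtColor(p["pixels"],cv2.COLOR_RGB2HSV)
# stand green top edge / block
g=big(win((h[...,0]>60)&(h[...,0]<90)&(h[...,1]>90),411,260,60));y,x=np.nonzero(g)
print("green rect",cv2.minAreaRect(np.c_[x,y].astype(np.float32)),cv2.boxPoints(cv2.minAreaRect(np.c_[x,y].astype(np.float32))))
b=big(win((h[...,0]>105)&(h[...,0]<125)&(h[...,1]>120),160,220,25));y,x=np.nonzero(b);print("blue",x.min(),x.max(),y.min(),y.max())
print(cv2.boxPoints(cv2.minAreaRect(np.c_[x,y].astype(np.float32))))
im=p["pixels"]
def crop(p,u,v,r,k):
    return cv2.resize(cv2.cvtColor(p["pixels"][v-r:v+r,u-r:u+r],cv2.COLOR_RGB2BGR),(k,k),interpolation=cv2.INTER_CUBIC)
a=np.hstack([crop(p,162,220,20,400),crop(p,331,258,20,400)])
cv2.imwrite("pics/c1.png",np.vstack([a[:400],np.hstack([crop(p,411,260,50,400),crop(P["scene"],245,260,50,400)])])[:,:800]);
cv2.imwrite("pics/c1.png",cv2.resize(cv2.imread("pics/c1.png"),(600,600)))
E
```

```text
scene brass n 664 c [232.131 233.238] dir [-0.9991  0.0434] ext -18.25324933285662 17.365064185515468 widths [6.3386 9.8213] bbox 215 250 224 253
[ 0.3802 -0.325   0.058 ]
top brass n 177 c [432.1243 278.8644] dir [-0.0321  0.9995] ext -9.887430828594914 14.196490618580558 widths [2.9051 6.3919] bbox 426 438 269 293
[ 0.4729 -0.3284  0.058 ]
axis pt [ 0.3802 -0.3245  0.058 ]
axis pt [ 0.4522 -0.3188  0.1   ]
axis [0.8617 0.0678 0.5029] tilt 59.807090848647164 az -175.50367509300392
green rect ((415.3448181152344, 262.6379089355469), (78.36344909667969, 33.610862731933594), 21.801406860351562) [[372.7241 263.6896]
 [385.2069 232.4827]
 [457.9655 261.5862]
 [445.4827 292.7931]]
blue 149 169 209 228
[[149. 209.]
 [169. 209.]
 [169. 228.]
 [149. 228.]]
```

View pics/c1.png

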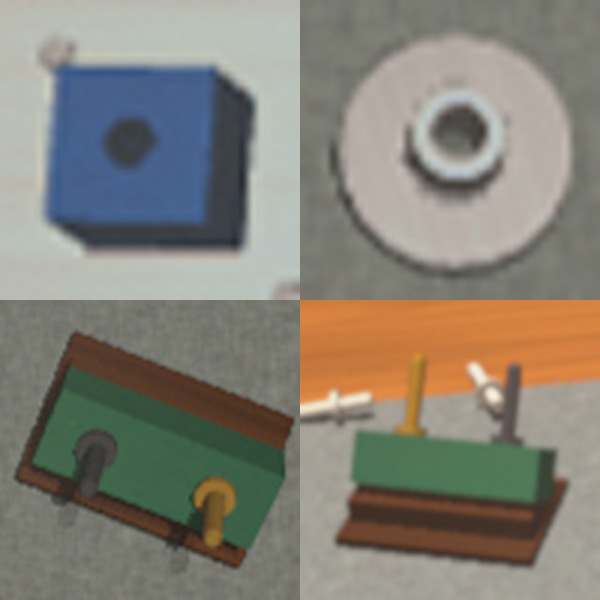

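```bash
cat > fit.py <<'E'
from h import *
from scipy.optimize import least_squares
np.set_printoptions(precision=4,suppress=True)
s35,c35=np.sin(np.radians(35)),np.cos(np.radians(35))
P={n:read_camera(n) for n in("scene","top")}
def sp(v,ys,z): # z along spindle
    R=Ro.from_euler("z",v[2]).as_matrix();a=np.array([-s35,0,c35]);return R@(np.array([-.024,ys,.058])+a*(z-.028))+[v[0],v[1],0],R@a
obs=[("top",-.04,.034,(432.3,275.7)),("top",-.04,.092,(431.7,290)),("top",.04,.034,(393,259)),("top",.04,.092,(391,273.3)),
("scene",-.04,.092,(234.7,228.6)),("scene",.04,.092,(266,232.6)),("scene",-.04,.034,(231.3,253)),("scene",.04,.034,(264.8,256))]
f=lambda v:np.concatenate([proj(P[n],sp(v,ys,z)[0])-uv for n,ys,z,uv in obs])
r=least_squares(f,[.517,-.3,-.37],loss="soft_l1");print("stand",r.x,np.degrees(r.x[2]));print(f(r.x).reshape(-1,2))
C,a=sp(r.x,-.04,.028);print("collar",C,"axis",a,"tip",sp(r.x,-.04,.092)[0])
print("bore top",atz(P["top"],159.3,218.9,.096)," fly hub",atz(P["top"],332.3,255.7,.046)," disc",atz(P["top"],331.8,258.1,.014))
p=P["scene"]
def crop(p,u,v,r,k): return cv2.resize(cv2.cvtColor(p["pixels"][v-r:v+r,u-r:u+r],cv2.COLOR_RGB2BGR),(k,k),interpolation=cv2.INTER_CUBIC)
cv2.imwrite("pics/c2.png",np.hstack([crop(p,452,244,20,400),crop(p,314,268,20,400)]))
E
python3 fit.py
```

```text
stand [ 0.5183 -0.3002 -0.3639] -20.84847636476625
[[ 0.032  -0.0676]
 [-0.2009 -0.6921]
 [-0.0021  0.6314]
 [-0.9921 -0.9471]
 [-0.7017 -0.2683]
 [ 0.0023 -1.28  ]
 [ 0.0239 -0.6537]
 [-1.4277 -0.3719]]
collar [ 0.4817 -0.329   0.058 ] axis [-0.536   0.2041  0.8192] tip [ 0.4474 -0.316   0.1104]
bore top [0.5653 0.1877 0.096 ]  fly hub [ 0.5138 -0.1375  0.046 ]  disc [ 0.5142 -0.1373  0.014 ]
```

View pics/c2.png

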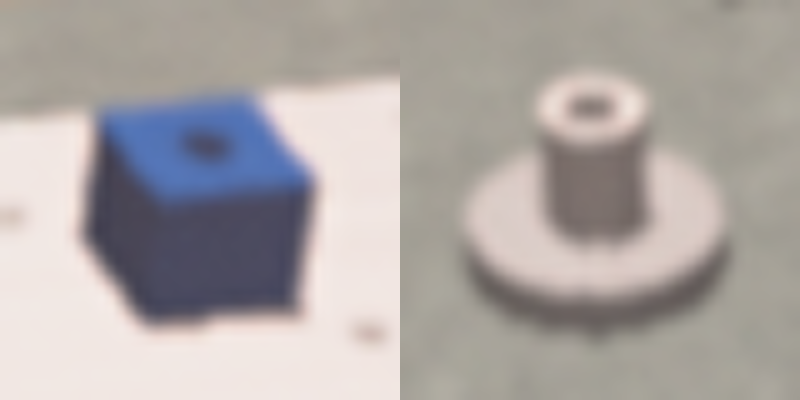

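Scene view: bore at about (452.5,238.5), hub bore at (313.2,258.6). I'll compute the combined estimates and the first moves.

```bash
cat >> h.py <<'E'
def tri(P,uvs):
    from scipy.optimize import least_squares
    return least_squares(lambda X:np.concatenate([proj(P[n],X)-uv for n,uv in uvs.items()]),[.5,0,.05])
def inc(X,rpy,base=None):
    s=ctrl.get_state();p,r=(s["position"],s["tool_rot"]) if base is None else base
    R0=Ro.from_euler("xyz",r,degrees=True);R1=Ro.from_euler("xyz",rpy,degrees=True)
    return (R0.inv().apply(np.array(X)-p)).round(4).tolist(),(R0.inv()*R1).as_rotvec(degrees=True).round(2).tolist()
E
python3 - <<'E'
from h import *
np.set_printoptions(precision=4,suppress=True)
P={n:read_camera(n) for n in("scene","top")}
for nm,t,s,z in(("bore",(159.3,218.9),(452.5,238.5),.096),("hub",(332.3,255.7),(313.2,258.6),.046)):
    r=tri(P,{"top":t,"scene":s});print(nm,"tri",r.x,"res",r.fun,"top@z",atz(P["top"],*t,z),"scene@z",atz(P["scene"],*s,z))
x=np.array([.536*-1,.2041,.8192]);yt=np.array([.356,.9345,0]);z=-x;R=np.c_[np.cross(yt,z),yt,z]
rp=Ro.from_matrix(R).as_euler("xyz",degrees=True);print("rpy",rp)
C=np.array([.4817,-.329,.058])
print(inc([.40,.25,.26],[180,0,159.15]),inc([.4,-.27,.26],rp),inc(C+.11*x,rp))
E
```

```text
bore tri [0.5658 0.1887 0.0952] res [-0.3935 -0.1385 -0.5135  0.1433] top@z [0.5653 0.1877 0.096 ] scene@z [0.5666 0.1896 0.096 ]
hub tri [ 0.5142 -0.1366  0.0447] res [-0.4938 -0.0821 -0.6204  0.0178] top@z [ 0.5138 -0.1375  0.046 ] scene@z [ 0.5162 -0.1354  0.046 ]
rpy [179.9976  34.9969 159.1455]
([-0.2852, -0.2493, -0.0373], [-0.0, 0.0, 0.06]) ([-0.4698, -0.7354, -0.0373], [0.02, -35.0, 0.06]) ([-0.504, -0.7615, 0.0746], [0.02, -35.0, 0.06])
```

arm_command(
  increments=[
    [[-0.285,-0.249,-0.037],[0,0,0],0.05],
    [[-0.285,-0.249,-0.037],[0,0,0],0.05],
    [[-0.285,-0.249,-0.037],[0,0,0],0.05],
    [[-0.285,-0.249,-0.037],[0,0,0],0.05],
    [[-0.285,-0.249,-0.037],[0,0,0],0.05],
    [[-0.285,-0.249,-0.037],[0,0,0],0.05],
    [[-0.285,-0.249,-0.037],[0,0,0],0.05],
    [[-0.47,-0.735,-0.037],[0,-35,0],0.05],
    [[-0.47,-0.735,-0.037],[0,-35,0],0.05],
    [[-0.47,-0.735,-0.037],[0,-35,0],0.05],
    [[-0.47,-0.735,-0.037],[0,-35,0],0.05],
    [[-0.47,-0.735,-0.037],[0,-35,0],0.05],
  ],
)

```text
clock: 2.5
position: [0.3878, 0.0569, 0.2543]
tool_rot: [-179.8, 34.5, 159.5]
ft_force: [-0.9, 0.4, 0.3]
grip_width: 0.0499
grip_force: 0.0
```

```bash
python3 - <<'E'
from h import *
rp=[180,35,159.15];x=np.array([-.536,.2041,.8192])
C=np.array([.4817,-.329,.058])
print(ctrl.get_state()["q"]);print(inc([.4,-.27,.26],rp),inc(C+.11*x,rp))
E
```

```text
[-39.62979188 -15.71684729  -4.20442516 138.93242965  41.30013493
  48.61592547  -0.19447052]
([-0.107, -0.3017, 0.0677], [0.0, -0.48, 0.29]) ([-0.0716, -0.3276, 0.1793], [0.0, -0.48, 0.29])
```

arm_command(
  increments=[
    [[-0.1,-0.29,0.1],[0,0,0],0.05],
    [[-0.1,-0.29,0.1],[0,0,0],0.05],
    [[-0.1,-0.29,0.1],[0,0,0],0.05],
    [[-0.1,-0.29,0.1],[0,0,0],0.05],
    [[-0.1,-0.29,0.1],[0,0,0],0.05],
    [[-0.1,-0.29,0.1],[0,0,0],0.05],
    [[-0.0716,-0.3276,0.179],[0,-0.5,0.3],0.05],
    [[-0.0716,-0.3276,0.179],[0,-0.5,0.3],0.05],
    [[-0.0716,-0.3276,0.179],[0,-0.5,0.3],0.05],
    [[-0.0716,-0.3276,0.179],[0,-0.5,0.3],0.05],
  ],
)

```text
clock: 3.5
position: [0.4221, -0.2376, 0.1892]
tool_rot: [179.1, 35.1, 158.3]
ft_force: [-0.2, -0.4, 0.3]
grip_width: 0.0498
grip_force: 0.0
```

```bash
cat > look.py <<'E'
from h import *
import sys
# look.py name u v r u2 v2 r2 : crops of scene and top
a=sys.argv;u,v,r,u2,v2,r2=map(int,a[2:])
def crop(p,u,v,r,k): return cv2.resize(cv2.cvtColor(p["pixels"][v-r:v+r,u-r:u+r],cv2.COLOR_RGB2BGR),(k,k),interpolation=cv2.INTER_CUBIC)
S=read_camera("scene");T=read_camera("top")
cv2.imwrite(f"pics/{a[1]}.png",np.hstack([crop(S,u,v,r,400),crop(T,u2,v2,r2,400)]))
s=ctrl.get_state();print(s["clock"],np.round(s["position"],4),np.round(s["tool_rot"],2),np.round(s["q"],1))
print("tcp px",proj(S,s["position"]),proj(T,s["position"]))
E
python3 look.py c3 240 225 40 425 280 40; python3 - <<'E'
from h import *
rp=[180,35,159.15];x=np.array([-.536,.2041,.8192]);C=np.array([.4817,-.329,.058])
print(inc(C+.11*x,rp),inc(C+.014*x,rp))
E
```

```text
3.6 [ 0.4229 -0.2366  0.1895] [178.94  35.13 158.29] [-24.5  -9.3  48.  142.7  24.2   9.3  71.2]
tcp px [263.96332954 191.43839094] [393.43275192 297.9370178 ]
([0.0028, -0.0659, 0.0474], [0.56, 0.14, -0.71]) ([0.003, -0.0669, 0.1434], [0.56, 0.14, -0.71])
```

View pics/c3.png

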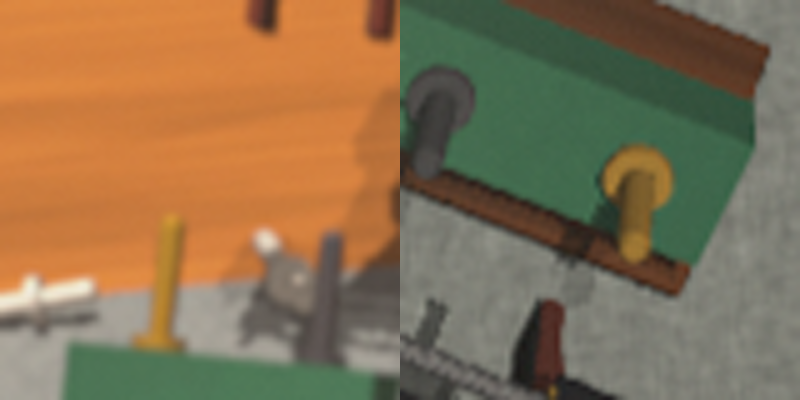

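```bash
python3 - <<'E'
from h import *
print(inc([.43,-.25,.22],[180,15,159.15]),inc([.455,-.315,.18],[180,15,159.15]),inc([.45,-.315,.16],[180,25,159.15]))
E
```

```text
([-0.027, -0.0095, -0.0185], [0.68, 20.14, -0.6]) ([-0.0426, -0.0617, 0.0405], [0.68, 20.14, -0.6]) ([-0.0273, -0.0638, 0.0541], [0.62, 10.14, -0.65])
```

arm_command(
  increments=[
    [[-0.03,-0.01,-0.02],[0,10,0],0.05],
    [[-0.03,-0.01,-0.02],[0,20,0],0.05],
    [[-0.03,-0.01,-0.02],[0,20,0],0.05],
    [[-0.042,-0.062,0.03],[0,20,0],0.05],
    [[-0.042,-0.062,0.03],[0,20,0],0.05],
    [[-0.042,-0.062,0.03],[0,20,0],0.05],
    [[-0.042,-0.062,0.03],[0,20,0],0.05],
  ],
)

```text
clock: 4.3
position: [0.4508, -0.3108, 0.1865]
tool_rot: [179.1, 15.1, 159.0]
ft_force: [0.3, 0.0, 0.1]
grip_width: 0.0503
grip_force: 0.0
```

```bash
python3 - <<'E'
from h import *
s=ctrl.get_state();print(np.round(s["q"],1),np.round(s["position"],4))
rp=[180,35,159.15];x=np.array([-.536,.2041,.8192]);C=np.array([.4817,-.329,.058])
for t in(20,25,35):print(t,inc(C+.075*x,[180,t,159.15]))
E
```

```text
[-19.1  16.6  62.1 119.6 -31.2  42.2 130.8] [ 0.4508 -0.3108  0.1865]
20 ([0.0248, -0.0071, 0.0626], [0.89, -4.94, -0.18])
25 ([0.0248, -0.0071, 0.0626], [0.88, -9.94, -0.21])
35 ([0.0248, -0.0071, 0.0626], [0.86, -19.94, -0.29])
```

arm_command(
  increments=[
    [[0.01,-0.004,0.02],[0,-6,0],0.05],
    [[0.025,-0.007,0.04],[1,-13,0],0.05],
    [[0.025,-0.007,0.0626],[1,-20,0],0.05],
    [[0.025,-0.007,0.0626],[1,-20,0],0.05],
    [[0.025,-0.007,0.0626],[1,-20,0],0.05],
  ],
)

```text
clock: 4.8
position: [0.4388, -0.3165, 0.1311]
tool_rot: [178.6, 28.7, 159.0]
ft_force: [0.2, -0.0, -0.2]
grip_width: 0.0498
grip_force: 0.0
```

```bash
python3 look.py c4 240 225 40 425 280 40; python3 - <<'E'
from h import *
rp=[180,35,159.15];x=np.array([-.536,.2041,.8192]);C=np.array([.4817,-.329,.058])
print(inc(C+.075*x,rp),inc(C+.014*x,rp))
E
```

```text
4.9 [ 0.4369 -0.3183  0.131 ] [178.5   28.63 158.72] [ 21.2  11.3  17.6 132.5 -54.2  15.6 156.9]
tcp px [232.01975751 218.86807961] [435.36062484 294.1268177 ]
([0.0032, 0.0057, 0.0115], [1.27, -6.37, -0.45]) ([-0.0035, 0.0044, 0.0721], [1.27, -6.37, -0.45])
```

View pics/c4.png

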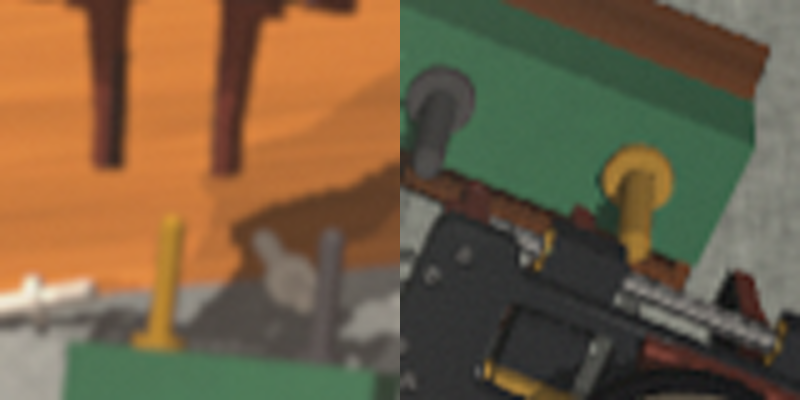

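The scene camera agrees with the arm's own frame to within about 1 px. The full 35° tilt drives q5 and q7 near their limits, so I'll grasp with a 15° tilt. The pads close across the plane of the lean, and I'll tilt by −20° at the bore to bring the spindle upright.

```bash
python3 - <<'E'
from h import *
print(inc([.4544,-.3186,.1183],[180,15,159.15]),inc([.4665,-.3232,.07],[180,15,159.15]))
E
```

```text
([-0.0083, 0.0056, 0.0191], [1.33, 13.63, -0.22]) ([0.0034, 0.0044, 0.0677], [1.33, 13.63, -0.22])
```

arm_command(
  increments=[
    [[-0.008,0.0056,0.005],[1.3,7,-0.2],0.05],
    [[-0.008,0.0056,0.019],[1.3,13.6,-0.2],0.05],
    [[-0.008,0.0056,0.019],[1.3,13.6,-0.2],0.05],
    [[-0.008,0.0056,0.019],[1.3,13.6,-0.2],0.05],
    [[-0.008,0.0056,0.019],[1.3,13.6,-0.2],0.05],
  ],
)

```text
clock: 5.4
position: [0.4558, -0.3172, 0.1184]
tool_rot: [-179.8, 15.1, 159.5]
ft_force: [-0.1, -0.2, -0.1]
grip_width: 0.0497
grip_force: 0.0
```

```bash
python3 - <<'E'
from h import *
s=ctrl.get_state();print(np.round(s["q"],1),np.round(s["position"],4),s["tool_rot"])
print(inc([.4544,-.3186,.1183],[180,15,159.15]),inc([.4665,-.3232,.07],[180,15,159.15]))
E
```

```text
[  4.   18.5  33.5 121.8 -27.5  30.5 126.7] [ 0.4558 -0.3172  0.1184] [-179.83907333   15.05478248  159.47940403]
([0.0008, -0.0017, -0.0001], [-0.08, 0.06, 0.32]) ([0.0008, -0.0017, 0.0499], [-0.08, 0.06, 0.32])
```

Good margins now. I'll descend and close.

arm_command(
  increments=[
    [[0.001,-0.0017,0.025],[0,0,0.3],0.05],
    [[0.001,-0.0017,0.05],[0,0,0.3],0.05],
    [[0.001,-0.0017,0.05],[0,0,0.3],0.05],
    [[0.001,-0.0017,0.05],[0,0,0.3],0.02],
    [[0.001,-0.0017,0.05],[0,0,0.3],0.0],
    [[0.001,-0.0017,0.05],[0,0,0.3],0.0],
    [[0.001,-0.0017,0.05],[0,0,0.3],0.0],
  ],
)

```text
clock: 6.1
position: [0.466, -0.3248, 0.0711]
tool_rot: [-179.9, 15.1, 159.0]
ft_force: [-0.9, 0.4, 0.1]
grip_width: 0.0217
grip_force: 0.0
```

```bash
python3 - <<'E'
from h import *
s=ctrl.get_state();print(np.round(s["q"],1),np.round(s["position"],4),s["tool_rot"],s["ft_force"],s["torque"])
x=np.array([-.536,.2041,.8192]);p=s["position"]
print(inc(p+.05*x,[180,15,159.15]),inc(p+.05*x+[0,.03,.06],[180,15,159.15]))
E
```

```text
[  9.5  24.   27.7 122.  -34.5  25.4 132.7] [ 0.466  -0.3248  0.0711] [-179.88681236   15.11040062  159.02472821] [-0.88246586  0.38595133  0.1295755 ] [ 0.13077469  0.20374083 -0.04235109]
([0.017, -0.0002, -0.047], [-0.15, 0.11, -0.12]) ([0.0117, 0.0277, -0.1078], [-0.15, 0.11, -0.12])
```

arm_command(
  increments=[
    [[0,0,0],[0,0,0],0.0],
    [[0,0,0],[0,0,0],0.0],
    [[0,0,0],[0,0,0],0.0],
    [[0,0,0],[0,0,0],0.0],
  ],
)

```text
clock: 6.5
position: [0.4662, -0.3244, 0.0707]
tool_rot: [-179.9, 15.1, 159.1]
ft_force: [-0.8, 3.0, 6.5]
grip_width: 0.0117
grip_force: 29.9
```

```bash
python3 - <<'E'
from h import *
s=ctrl.get_state();print(np.round(s["q"],1),np.round(s["position"],4),s["tool_rot"],s["ft_force"],s["torque"],s["grip_force"])
x=np.array([-.536,.2041,.8192]);p=s["position"]
print(inc(p+.04*x,[180,15,159.15]),inc(p+.04*x+[0,.03,.06],[180,15,159.15]))
E
```

```text
[  9.5  24.   27.7 122.  -34.6  25.4 132.7] [ 0.4662 -0.3244  0.0707] [-179.91871982   15.06613652  159.05084541] [-0.79266098  2.96467172  6.52618551] [ 0.6163223  -0.00983837  0.24020136] 29.927809091777817
([0.0136, -0.0001, -0.0376], [-0.11, 0.07, -0.1]) ([0.0084, 0.0278, -0.0984], [-0.11, 0.07, -0.1])
```

Gripped at 11.7 mm. Next I'll draw it out along its axis.

arm_command(
  increments=[
    [[0.0017,0,-0.0047],[0,0,0],0.0],
    [[0.0034,0,-0.0094],[0,0,0],0.0],
    [[0.0051,0,-0.0141],[0,0,0],0.0],
    [[0.0068,0,-0.0188],[0,0,0],0.0],
    [[0.0085,0,-0.0235],[0,0,0],0.0],
    [[0.0102,0,-0.0282],[0,0,0],0.0],
    [[0.0119,0,-0.0329],[0,0,0],0.0],
    [[0.0137,0,-0.0376],[0,0,0],0.0],
    [[0.0137,0,-0.07],[0,0,0],0.0],
    [[0.0137,0,-0.1],[0,0,0],0.0],
    [[0.0137,0.03,-0.12],[0,0,0],0.0],
    [[0.0137,0.03,-0.12],[0,0,0],0.0],
  ],
)

```text
clock: 7.7
position: [0.4367, -0.278, 0.1845]
tool_rot: [-180.0, 15.2, 159.2]
ft_force: [0.4, 0.2, -0.7]
grip_width: 0.0115
grip_force: 29.9
```

```bash
python3 look.py c5 250 190 50 425 270 50; python3 - <<'E'
from h import *
s=ctrl.get_state();print(s["ft_force"],s["torque"],s["grip_force"],s["grip_width"])
for X,pt in(([.48,-.10,.26],-5),([.52,.1,.26],-20),([.57,.19,.22],-20)):print(inc(X,[180,pt,159.15]))
E
```

```text
7.8 [ 0.4354 -0.2799  0.1828] [-179.91   15.08  159.15] [ -8.    8.   41.  123.1 -13.5  36.7 111. ]
tcp px [246.14230828 197.86616431] [418.970634  291.5228023]
[ 0.34716778 -0.15288842 -1.62501487] [0.07092798 0.29767302 0.02468791] 29.922036499613114 0.011558498566920242
([0.0015, 0.1839, -0.0807], [-0.09, 20.08, -0.02])
([0.0341, 0.385, -0.0897], [-0.08, 35.08, -0.03])
([0.0303, 0.487, -0.0475], [-0.08, 35.08, -0.03])
```

View pics/c5.png

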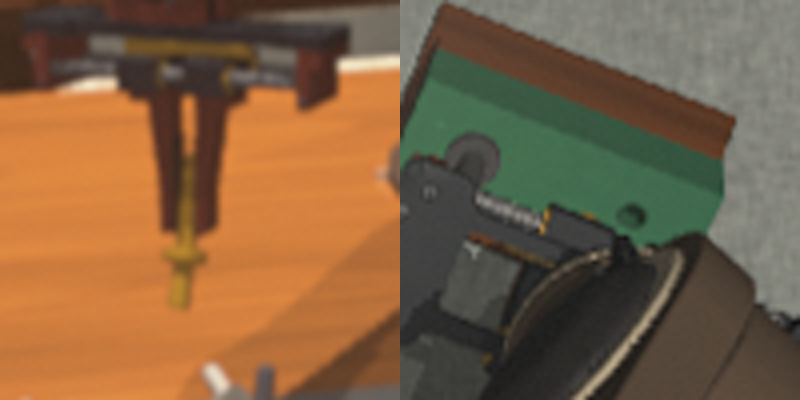

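The brass spindle is held (left crop) and its socket is empty (right crop), with the spare undisturbed. Next I'll carry it over to the bore.

arm_command(
  increments=[
    [[0.0015,0.04,-0.05],[0,5,0],0.0],
    [[0.0015,0.09,-0.08],[0,12,0],0.0],
    [[0.0015,0.14,-0.08],[0,20,0],0.0],
    [[0.0015,0.184,-0.08],[0,20,0],0.0],
    [[0.01,0.23,-0.083],[0,26,0],0.0],
    [[0.02,0.28,-0.086],[0,32,0],0.0],
    [[0.034,0.33,-0.09],[0,35,0],0.0],
    [[0.034,0.385,-0.09],[0,35,0],0.0],
    [[0.034,0.385,-0.09],[0,35,0],0.0],
    [[0.034,0.43,-0.09],[0,35,0],0.0],
    [[0.03,0.47,-0.06],[0,35,0],0.0],
    [[0.03,0.47,-0.06],[0,35,0],0.0],
  ],
)

```text
clock: 9.0
position: [0.562, 0.1787, 0.2255]
tool_rot: [-179.8, -20.3, 159.2]
ft_force: [-0.3, -0.3, -2.5]
grip_width: 0.0116
grip_force: 29.9
```

```bash
python3 - <<'E'
from h import *
s=ctrl.get_state();print(s["clock"],np.round(s["q"],1),np.round(s["position"],4),s["tool_rot"],s["ft_force"],s["torque"],s["grip_force"],s["grip_width"])
print(inc([.56,.191,.19],[180,-20,159.15]))
E
```

```text
9.0 [-33.9  33.2  29.2  83.7 -24.4  86.4  68.8] [0.562  0.1787 0.2255] [-179.76150914  -20.31953867  159.22350775] [-0.31703925 -0.30393868 -2.50044082] [-0.10718459 -0.40008672  0.01357358] 29.924363629941126 0.011597112594249292
([-0.0065, 0.011, 0.0354], [-0.26, -0.32, 0.07])
```

arm_command(
  increments=[
    [[-0.0065,0.011,0.0354],[-0.3,0.3,0.1],0.0],
    [[-0.015,0.011,0.059],[-0.3,0.3,0.1],0.0],
    [[-0.015,0.011,0.059],[-0.3,0.3,0.1],0.0],
    [[-0.015,0.011,0.059],[-0.3,0.3,0.1],0.0],
    [[-0.015,0.011,0.059],[-0.3,0.3,0.1],0.0],
  ],
)

```text
clock: 9.5
position: [0.5614, 0.1854, 0.1724]
tool_rot: [179.8, -20.2, 158.8]
ft_force: [0.4, -0.2, -0.9]
grip_width: 0.0113
grip_force: 29.9
```

```bash
python3 look.py c6 452 215 30 150 230 30; python3 - <<'E'
from h import *
S=read_camera("scene");T=read_camera("top")
s=ctrl.get_state();R=Ro.from_euler("xyz",s["tool_rot"],degrees=True)
G=s["position"]-.019*R.apply([0,0,1]);a=R.apply([np.sin(np.radians(-20)),0,-np.cos(np.radians(20))])*-1
print("G",G,"axis",a, "ft",s["ft_force"])
for z in(-.0655,-.0375,-.0315,.0265):
    X=G+z*a*np.sign(a[2]);print(z,X.round(4),proj(S,X).round(1),((proj(S,X)-[422,185])*400/60).round())
print("bore px",((np.array([452.5,238.5])-[422,185])*400/60))
E
```

```text
9.6 [0.5613 0.186  0.1726] [179.77 -20.16 158.83] [-33.9  35.6  28.3  87.2 -26.2  80.6  70. ]
tcp px [454.40958593 208.85398815] [146.94565212 210.96457136]
G [0.56699024 0.183919   0.19005157] axis [-0.6006097   0.23618337 -0.76386216] ft [-0.08985066 -0.14011243  0.15151443]
-0.0655 [0.5277 0.1994 0.14  ] [452.4 213.9] [203. 192.]
-0.0375 [0.5445 0.1928 0.1614] [453.7 209.5] [211. 163.]
-0.0315 [0.5481 0.1914 0.166 ] [454.  208.5] [213. 157.]
0.0265 [0.5829 0.1777 0.2103] [457.  198.6] [233.  91.]
bore px [203.33333333 356.66666667]
```

View pics/c6.png

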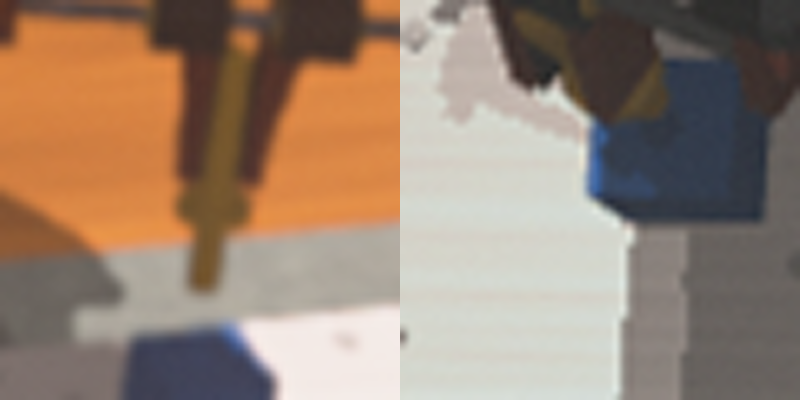

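```bash
python3 - <<'E'
from h import *
np.set_printoptions(precision=4,suppress=True)
S=read_camera("scene")
s=ctrl.get_state();R=Ro.from_euler("xyz",s["tool_rot"],degrees=True)
th=np.radians(20);G=s["position"]-.019*R.apply([0,0,1])
print(s["clock"],s["position"],s["tool_rot"])
for nm,a in(("model",R.apply([np.sin(th),0,-np.cos(th)])),("vert",np.array([0,0,1.]))):
    a=a*np.sign(a[2]);print(nm,a)
    for z in(-.0655,-.0375,-.0315,.0265):
        X=G+z*a;print(z,X.round(4),((proj(S,X)-[422,185])*400/60).round())
im=S["pixels"];h=cv2.cvtColor(im,cv2.COLOR_RGB2HSV)
# journal mask vs background rows: print a few rows
for v in range(219,232):print(v,[tuple(int(c) for c in im[v,u]) for u in range(448,458)])
E
```

```text
9.75 [0.5607 0.1865 0.172 ] [179.7923 -20.2094 158.8606]
model [ 0.0022 -0.0045  1.    ]
-0.0655 [0.5667 0.1843 0.1243] [200. 289.]
-0.0375 [0.5667 0.1842 0.1523] [210. 219.]
-0.0315 [0.5668 0.1842 0.1583] [212. 204.]
0.0265 [0.5669 0.1839 0.2163] [234.  51.]
vert [0. 0. 1.]
-0.0655 [0.5668 0.184  0.1243] [199. 289.]
-0.0375 [0.5668 0.184  0.1523] [209. 219.]
-0.0315 [0.5668 0.184  0.1583] [212. 204.]
0.0265 [0.5668 0.184  0.2163] [234.  51.]
219 [(229, 142, 72), (222, 135, 68), (191, 119, 62), (145, 96, 53), (117, 86, 49), (115, 85, 47), (117, 86, 47), (125, 91, 51), (140, 100, 60), (159, 111, 71)]
220 [(227, 147, 89), (225, 144, 89), (203, 131, 82), (152, 103, 63), (116, 84, 48), (115, 86, 47), (118, 87, 49), (130, 98, 63), (155, 119, 88), (176, 136, 108)]
221 [(211, 154, 120), (205, 151, 120), (185, 139, 110), (141, 105, 76), (114, 84, 48), (115, 84, 45), (118, 88, 51), (131, 105, 78), (159, 136, 115), (176, 155, 138)]
222 [(186, 165, 147), (179, 159, 144), (160, 140, 124), (128, 105, 83), (113, 84, 50), (115, 85, 46), (119, 90, 55), (133, 112, 89), (158, 145, 131), (174, 165, 153
[... 836 characters left out ...]
)]
228 [(177, 171, 160), (171, 164, 153), (154, 143, 129), (136, 119, 100), (132, 112, 89), (134, 114, 91), (144, 127, 106), (160, 149, 132), (172, 165, 153), (178, 172, 161)]
229 [(176, 170, 159), (174, 168, 157), (168, 160, 149), (159, 149, 135), (156, 144, 130), (157, 146, 131), (164, 153, 139), (171, 163, 149), (177, 170, 158), (179, 172, 161)]
230 [(172, 166, 156), (174, 169, 158), (175, 168, 158), (171, 165, 155), (172, 165, 154), (172, 166, 155), (174, 168, 156), (178, 171, 160), (180, 173, 161), (180, 174, 162)]
231 [(172, 167, 157), (175, 170, 159), (175, 170, 160), (175, 170, 159), (175, 169, 160), (175, 170, 159), (176, 170, 159), (178, 172, 160), (179, 173, 161), (180, 173, 161)]
```

The model projections match the picture: tip predicted at (200,289) and seen at (200,290), top at (234,51) against (237,50). So the held spindle is upright and known to about 1 mm. Now I'll align over the bore at (0.5663, 0.1892).

```bash
cat > st.py <<'E'
from h import *
import sys
# st.py : tip position of journal (spindle) and increments to bring tip to x y z
np.set_printoptions(precision=4,suppress=True)
s=ctrl.get_state();R=Ro.from_euler("xyz",s["tool_rot"],degrees=True);th=np.radians(20)
a=-R.apply([np.sin(th),0,-np.cos(th)]);a*=np.sign(a[2]);tip=s["position"]-.019*R.apply([0,0,1])-.0655*a
print(s["clock"],"tip",tip,"axis",a,"F",s["ft_force"],"M",s["torque"],s["grip_width"])
R1=Ro.from_euler("xyz",[180,-20,159.15],degrees=True)
off=-.019*R1.apply([0,0,1])-[0,0,.0655]
for t in sys.argv[1:]:
    X=np.array(eval(t));print(t,inc(X-off,[180,-20,159.15]))
E
sed -i 's/a=-R.apply(\[np.sin/a=R.apply([np.sin/' st.py
python3 st.py [.5663,.1892,.124] [.5663,.1892,.099]
```

```text
9.75 tip [0.5667 0.1843 0.1243] axis [ 0.0022 -0.0045  1.    ] F [ 1.0067  0.4501 -1.4135] M [-0.1466 -0.4339 -0.0229] 0.011458677110746086
[.5663,.1892,.124] ([0.002, 0.0045, 0.0012], [0.31, -0.21, -0.27])
[.5663,.1892,.099] ([-0.0066, 0.0044, 0.0246], [0.31, -0.21, -0.27])
```

arm_command(
  increments=[
    [[0.002,0.0045,0.001],[0.3,0.2,0.3],0.0],
    [[0.002,0.0045,0.001],[0.3,0.2,0.3],0.0],
    [[-0.002,0.0045,0.012],[0.3,0.2,0.3],0.0],
    [[-0.0066,0.0044,0.0246],[0.3,0.2,0.3],0.0],
    [[-0.0066,0.0044,0.0246],[0.3,0.2,0.3],0.0],
    [[-0.0066,0.0044,0.0246],[0.3,0.2,0.3],0.0],
  ],
)

```text
clock: 10.35
position: [0.5593, 0.1913, 0.1449]
tool_rot: [-179.6, -20.5, 158.5]
ft_force: [0.1, 0.6, -1.5]
grip_width: 0.011
grip_force: 29.9
```

```bash
python3 st.py [.5663,.1892,.098] [.5663,.1892,.094]
```

```text
10.35 tip [0.5648 0.1888 0.0972] axis [0.011  0.0019 0.9999] F [ 0.0567  0.5615 -1.5344] M [-0.2165 -0.2891  0.0227] 0.01099357573009
[.5663,.1892,.098] ([-0.0005, 0.0006, -0.001], [-0.12, -0.55, -0.63])
[.5663,.1892,.094] ([-0.0019, 0.0006, 0.0027], [-0.12, -0.55, -0.63])
```

arm_command(
  increments=[
    [[-0.0005,0.0006,-0.001],[-0.1,-0.5,-0.6],0.0],
    [[-0.0005,0.0006,-0.001],[-0.1,-0.5,-0.6],0.0],
    [[-0.0005,0.0006,-0.001],[-0.1,-0.5,-0.6],0.0],
  ],
)

```text
clock: 10.65
position: [0.5609, 0.1918, 0.1469]
tool_rot: [179.9, -19.9, 159.2]
ft_force: [0.2, 0.4, -1.3]
grip_width: 0.0112
grip_force: 29.9
```

```bash
python3 look.py c7 452 215 30 150 230 30;python3 st.py [.5663,.1892,.098] [.5663,.1892,.094]
```

```text
10.75 [0.5608 0.1918 0.1467] [179.93 -19.96 159.17] [-34.2  37.1  27.8  88.3 -26.7  78.   70.6]
tcp px [455.27158911 218.41037951] [148.27721488 214.69779784]
10.75 tip [0.5669 0.1895 0.0991] axis [-0.001  -0.0008  1.    ] F [-0.1916  0.3642 -2.1213] M [-0.1375 -0.3704 -0.0295] 0.011389174868033303
[.5663,.1892,.098] ([0.0001, -0.0005, 0.0012], [0.06, 0.04, 0.02])
[.5663,.1892,.094] ([-0.0013, -0.0005, 0.0049], [0.06, 0.04, 0.02])
```

View pics/c7.png

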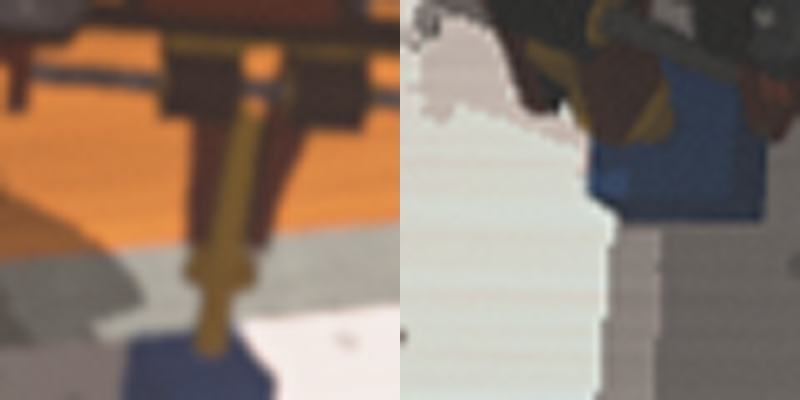

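```bash
python3 - <<'E'
from h import *
np.set_printoptions(precision=2,suppress=True)
S=read_camera("scene");im=S["pixels"].astype(int)
s0=cv2.cvtColor(cv2.imread("pics/scene0.png"),cv2.COLOR_BGR2RGB).astype(int)
w=s0[233:245,446:460];b=w[...,2];print("blue ch\n",b)
d=np.clip(150-b,0,None)*1.0;d[:, :1]=0
yy,xx=np.mgrid[233:245,446:460]
m=(abs(xx-452.3)<4.6)&(abs(yy-238.3)<3.2);d=d*m;print("bore centroid",(d*xx).sum()/d.sum(),(d*yy).sum()/d.sum())
t0=cv2.cvtColor(cv2.imread("pics/top0.png"),cv2.COLOR_BGR2RGB).astype(int)
b=t0[211:227,151:168,2];d=np.clip(130-b,0,None)*1.0;yy,xx=np.mgrid[211:227,151:168];m=(abs(xx-159)<5)&(abs(yy-218.5)<5);d*=m;print("top centroid",(d*xx).sum()/d.sum(),(d*yy).sum()/d.sum())
# now journal: redness r-b relative
for v in range(228,242):
    r=im[v,444:464];print(v,(r[:,0]-r[:,2]))
for X in([.5669,.1895,.0991],[.5669,.1895,.127],[.5669,.1895,.096]):print(proj(S,X))
E
```

```text
blue ch
 [[155 156 157 156 158 158 160 161 162 165 169 175 187 201]
 [167 170 169 169 171 171 172 173 174 176 178 186 202 220]
 [178 178 178 179 179 177 177 179 180 181 181 186 198 216]
 [182 181 180 178 172 164 166 170 174 178 182 183 189 204]
 [182 181 179 170 150 135 132 139 153 170 180 182 185 193]
 [181 181 179 168 140 116 106 110 130 160 178 182 182 186]
 [181 183 181 174 156 138 123 121 138 163 179 182 181 182]
 [174 181 183 181 175 166 159 156 164 175 180 182 182 182]
 [154 174 180 182 181 179 178 175 176 176 176 176 176 175]
 [126 154 172 176 174 173 173 169 164 160 156 154 152 149]
 [101 126 148 152 149 145 144 139 133 127 124 121 120 116]
 [ 87 101 116 119 115 111 108 105 103 100  99  98  98  96]]
bore centroid 452.23161764705884 238.13235294117646
top centroid 158.74709609292503 218.46515311510032
228 [15 16 17 17 17 18 22 29 47 63 68 67 62 52 43 33 22 17 15 15]
229 [15 16 16 16 16 17 17 23 40 61 67 66 52 35 27 22 17 15 15 16]
230 [15 16 14 16 15 14 16 23 39 63 68 63 42 27 20 18 16 17 16 15]
231 [16 16 15 15 16 17 17 24 43 63 69 60 37 22 17 17 16 16 16 17]
232 [15 16 15 16 16 15 17 28 47 64 69 57 32 18 17 19 20 22 22 23]
233 [13 14 14 15 15 11 14 28 51 67 68 53 23 10 17 16 13 16 18 18]
234 [ 5  4  5  5  5  2  6 30 58 67 67 52 14  1 15 14 13 13 14 15]
235 [ -9 -11 -12 -12 -12 -13   1  35  61  67  67  52  11  -8   7  22  16  13
  13  13]
236 [-22 -22 -22 -24 -24 -22  -3  34  59  68  65  45   6 -15  -3  19  18  15
  13  13]
237 [-25 -26 -26 -25 -26 -23 -11  17  39  50  46  25  -6 -23 -14   8  26  18
  14  13]
238 [-24 -25 -24 -25 -25 -25 -22  -9   5  15  13   0 -18 -25 -22  -8  11  24
  17  14]
239 [-22 -24 -25 -25 -25 -25 -27 -25 -20 -17 -14 -19 -24 -25 -25 -20  -6  12
  23  17]
240 [-22 -22 -25 -25 -25 -24 -25 -26 -26 -26 -24 -24 -25 -24 -25 -23 -17  -4
  12  21]
241 [-20 -21 -22 -24 -24 -23 -25 -24 -24 -24 -24 -23 -23 -24 -23 -25 -25 -19
  -1  19]
[452.7  237.45]
[454.25 227.19]
[452.53 238.57]
```

The picture shows the journal about 0.7 px to the right of the bore column (453.0 against 452.2), which is about 1.5 mm too far in +y. I'll shift it and probe downwards.

```bash
python3 st.py [.5664,.188,.098] [.5664,.188,.095] [.5664,.188,.093]
```

```text
10.8 tip [0.5669 0.1895 0.099 ] axis [-0.001  -0.0007  1.    ] F [-0.8254  0.6622 -0.538 ] M [-0.1137 -0.3671  0.0291] 0.011805480716234537
[.5664,.188,.098] ([-0.0004, -0.0016, 0.0009], [0.06, 0.04, 0.02])
[.5664,.188,.095] ([-0.0015, -0.0016, 0.0038], [0.06, 0.04, 0.02])
[.5664,.188,.093] ([-0.0021, -0.0016, 0.0056], [0.06, 0.04, 0.02])
```

arm_command(
  increments=[
    [[-0.0004,-0.0016,0.0009],[0,0,0],0.0],
    [[-0.001,-0.0016,0.0025],[0,0,0],0.0],
    [[-0.0015,-0.0016,0.0038],[0,0,0],0.0],
    [[-0.0021,-0.0016,0.0056],[0,0,0],0.0],
    [[-0.0021,-0.0016,0.0056],[0,0,0],0.0],
  ],
)

```text
clock: 11.3
position: [0.56, 0.1903, 0.1401]
tool_rot: [180.0, -20.0, 159.2]
ft_force: [-0.7, -0.1, -1.5]
grip_width: 0.0116
grip_force: 29.9
```

```bash
python3 st.py [.5664,.188,.093] [.5664,.188,.09]
```

```text
11.3 tip [0.5661 0.188  0.0924] axis [-0.0001 -0.0004  1.    ] F [-0.7007 -0.0953 -1.497 ] M [-0.1549 -0.3668  0.0219] 0.0116157355741796
[.5664,.188,.093] ([-0.0001, 0.0001, -0.0006], [0.02, -0.0, 0.01])
[.5664,.188,.09] ([-0.0011, 0.0001, 0.0022], [0.02, -0.0, 0.01])
```

arm_command(
  increments=[
    [[-0.0007,0,0.0019],[0,0,0],0.0],
    [[-0.0014,0,0.0038],[0,0,0],0.0],
    [[-0.0014,0,0.0038],[0,0,0],0.0],
  ],
)

```text
clock: 11.6
position: [0.5601, 0.1902, 0.1361]
tool_rot: [180.0, -20.0, 159.2]
ft_force: [-1.0, 0.5, -1.3]
grip_width: 0.0111
grip_force: 29.9
```

```bash
python3 st.py [.5664,.188,.085]
```

```text
11.6 tip [0.5662 0.1879 0.0884] axis [-0.0002 -0.0004  1.    ] F [-0.9692  0.4946 -1.2532] M [-0.1637 -0.3623 -0.0408] 0.01110085096079215
[.5664,.188,.085] ([-0.0014, 0.0002, 0.0032], [0.03, 0.0, 0.01])
```

There is no contact force 7.6 mm below the mouth, so the journal is in the bore. Continuing down.

arm_command(
  increments=[
    [[-0.001,0,0.0028],[0,0,0],0.0],
    [[-0.002,0,0.0056],[0,0,0],0.0],
    [[-0.003,0,0.0085],[0,0,0],0.0],
    [[-0.0041,0,0.0113],[0,0,0],0.0],
    [[-0.0041,0,0.0113],[0,0,0],0.0],
  ],
)

```text
clock: 12.1
position: [0.5601, 0.1903, 0.1239]
tool_rot: [180.0, -20.0, 159.2]
ft_force: [0.2, -0.4, -0.5]
grip_width: 0.0116
grip_force: 29.9
```

```bash
python3 st.py [.5664,.188,.07]
```

```text
12.1 tip [0.5662 0.188  0.0762] axis [-0.0002 -0.0004  1.    ] F [ 0.2279 -0.3579 -0.5222] M [-0.1608 -0.3927 -0.0046] 0.011568247349585784
[.5664,.188,.07] ([-0.0024, 0.0001, 0.0058], [0.03, -0.0, 0.01])
```

arm_command(
  increments=[
    [[-0.001,0,0.0028],[0,0,0],0.0],
    [[-0.002,0,0.0056],[0,0,0],0.0],
    [[-0.0024,0,0.0066],[0,0,0],0.0],
    [[-0.0024,0,0.0066],[0,0,0],0.0],
  ],
)

```text
clock: 12.5
position: [0.5602, 0.1903, 0.1172]
tool_rot: [180.0, -20.0, 159.2]
ft_force: [0.5, -0.6, -1.7]
grip_width: 0.0112
grip_force: 29.9
```

```bash
python3 st.py
```

```text
12.5 tip [0.5662 0.188  0.0695] axis [-0.0004 -0.0005  1.    ] F [ 0.5154 -0.6396 -1.7134] M [-0.2146 -0.4327  0.0207] 0.01119517923615243
```

arm_command(
  increments=[
    [[-0.0003,0,0.0009],[0,0,0],0.0],
    [[-0.0006,0,0.0018],[0,0,0],0.0],
    [[-0.0006,0,0.0018],[0,0,0],0.0],
  ],
)

```text
clock: 12.8
position: [0.5602, 0.1903, 0.1154]
tool_rot: [179.9, -20.0, 159.2]
ft_force: [-0.6, -0.2, -0.6]
grip_width: 0.0112
grip_force: 29.9
```

arm_command(
  increments=[
    [[-0.0003,0,0.0009],[0,0,0],0.0],
    [[-0.0005,0,0.0014],[0,0,0],0.0],
    [[-0.0005,0,0.0014],[0,0,0],0.0],
  ],
)

```text
clock: 13.1
position: [0.5603, 0.1903, 0.1145]
tool_rot: [179.9, -20.0, 159.2]
ft_force: [-0.3, 0.0, 3.0]
grip_width: 0.0116
grip_force: 29.9
```

arm_command(
  increments=[
    [[-0.0003,0,0.0008],[0,0,0],0.0],
    [[-0.0005,0,0.0015],[0,0,0],0.0],
    [[-0.0005,0,0.0015],[0,0,0],0.0],
  ],
)

```text
clock: 13.4
position: [0.5605, 0.1903, 0.1143]
tool_rot: [179.9, -20.0, 159.2]
ft_force: [-1.4, -1.6, 13.3]
grip_width: 0.0115
grip_force: 30.0
```

```bash
python3 st.py; python3 look.py c8 452 215 30 150 230 30
```

```text
13.4 tip [0.5666 0.1881 0.0666] axis [-0.0014 -0.0018  1.    ] F [-1.4421 -1.5642 13.3438] M [-0.0613  1.0706  0.1839] 0.011468603536354734
13.5 [0.5605 0.1903 0.1143] [179.87 -19.96 159.18] [-33.7  39.   27.1  89.9 -27.7  74.9  72. ]
tcp px [452.79573901 230.48612501] [154.69373965 219.10970819]
```

View pics/c8.png

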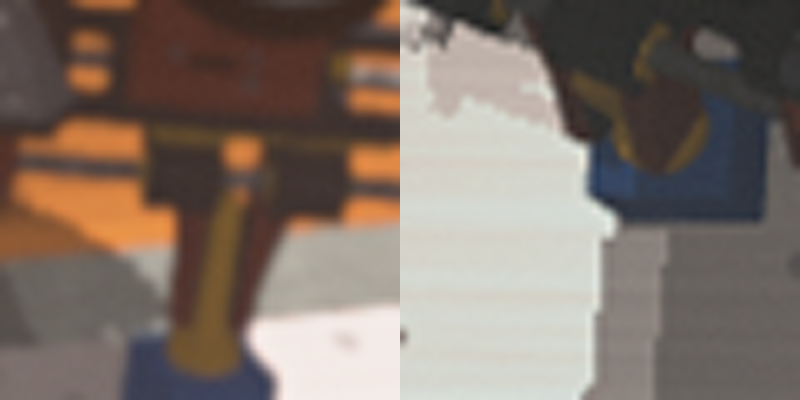

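The collar now sits on the block with 13 N of firm contact. I'll ease off, release, and retreat straight up.

arm_command(
  increments=[
    [[0.0005,0,-0.0014],[0,0,0],0.0],
    [[0.0005,0,-0.0014],[0,0,0],0.02],
    [[0.0005,0,-0.0014],[0,0,0],0.04],
    [[0.0005,0,-0.0014],[0,0,0],0.04],
    [[0.0005,0,-0.0014],[0,0,0],0.04],
    [[0.0005,0,-0.0014],[0,0,0],0.04],
    [[0.0005,0,-0.0014],[0,0,0],0.04],
    [[0.0005,0,-0.0014],[0,0,0],0.04],
  ],
)

```text
clock: 14.3
position: [0.5602, 0.1903, 0.1139]
tool_rot: [180.0, -20.0, 159.2]
ft_force: [-0.1, -0.2, 0.1]
grip_width: 0.0401
grip_force: 0.0
```

arm_command(
  increments=[
    [[0.007,0,-0.019],[0,0,0],0.04],
    [[0.0205,0,-0.0564],[0,0,0],0.04],
    [[0.041,0,-0.113],[0,0,0],0.04],
    [[0.041,0,-0.113],[0,0,0],0.04],
    [[0.041,0,-0.113],[0,0,0],0.04],
  ],
)

```text
clock: 14.8
position: [0.5613, 0.1903, 0.2363]
tool_rot: [179.8, -19.8, 159.2]
ft_force: [0.9, -0.3, -0.9]
grip_width: 0.0401
grip_force: 0.0
```

```bash
python3 - <<'E'
from h import *
np.set_printoptions(precision=4,suppress=True)
s=ctrl.get_state();print(s["clock"],np.round(s["q"],1),s["position"],s["tool_rot"])
for X in([.535,.03,.235],[.5148,-.137,.15],[.5148,-.137,.10],[.5148,-.137,.02]):print(X,inc(X,[180,0,159.15]))
P={n:read_camera(n) for n in("scene","top")}
t0=cv2.cvtColor(cv2.imread("pics/top0.png"),cv2.COLOR_BGR2RGB)
for n in P:
  for th in("spindle_collar","spindle","flywheel","spare"):print(n,th,[(np.array(r["xyz"]),round(r["confidence"],2)) for r in place_of(P[n],th)[:6] if th in("flywheel","spare") or r["xyz"][1]>.1])
# brass in scene near the block: axis fit
im=P["scene"]["pixels"];h=cv2.cvtColor(im,cv2.COLOR_RGB2HSV)
for v in range(208,242,3):
    r=im[v,440:468].astype(int);d=r[:,0]-r[:,2];print(v,d)
for z in(.096,.102,.13,.16):print(z,proj(P["scene"],[.5663,.188,z]))
# flywheel disc: background difference in top -> circle by brightness
g=cv2.cvtColor(P["top"]["pixels"],cv2.COLOR_RGB2GRAY);c=g[236:280,308:354];_,m=cv2.threshold(c,0,255,cv2.THRESH_OTSU)
cn=max(cv2.findContours(m,cv2.RETR_EXTERNAL,cv2.CHAIN_APPROX_NONE)[0],key=cv2.contourArea);e=cv2.fitEllipse(cn);print("disc",e[0][0]+308,e[0][1]+236,e[1],atz(P["top"],e[0][0]+308,e[0][1]+236,.014))
E
```

```text
14.8 [-34.9  32.4  29.4  83.4 -24.6  86.7  67.6] [0.5613 0.1903 0.2363] [179.7724 -19.7847 159.2218]
[0.535, 0.03, 0.235] ([-0.0308, -0.1591, -0.0104], [0.21, -19.78, 0.03])
[0.5148, -0.137, 0.15] ([-0.0975, -0.3227, 0.0553], [0.21, -19.78, 0.03])
[0.5148, -0.137, 0.1] ([-0.1145, -0.3229, 0.1023], [0.21, -19.78, 0.03])
[0.5148, -0.137, 0.02] ([-0.1416, -0.3232, 0.1776], [0.21, -19.78, 0.03])
scene spindle_collar [(array([0.5641, 0.1879, 0.0967]), 0.49), (array([0.5962, 0.2716, 0.0062]), 0.3)]
scene spindle [(array([0.5632, 0.1897, 0.0707]), 0.69), (array([ 0.5971,  0.2739, -0.0015]), 0.35)]
scene flywheel [(array([ 0.5167, -0.1313, -0.0005]), 0.74)]
scene spare [(array([ 0.5203, -0.259 ,  0.0353]), 0.5)]
top spindle_collar [(array([0.5657, 0.1876, 0.1   ]), 0.74)]
top spindle [(array([0.565 , 0.1917, 0.0665]), 0.61)]
top flywheel [(array([ 0.5172, -0.1334, -0.0026]), 0.86)]
top spare [(array([ 0.5247, -0.2612,  0.0363]), 0.78)]
208 [141 143 142 142 143 142 144 142 142 142 143 144 144 144 143 143 144 142
 143 144 145 143 144 146 145 146 146 146]
211 [142 143 143 143 144 143 144 144 14
[... 639 characters left out ...]
16 17 18 17 16 20 34 57 69 69 55 33 22 18 17 17 17 16 17
 17 18 17 18]
232 [16 16 16 16 15 16 17 17 18 19 24 40 62 70 64 39 19 12 16 20 21 22 23 24
 25 26 26 22]
235 [15  7 -1 -7 -9 -8  1 25 48 55 58 62 66 69 66 51 20 -8 -9  7 14 14 15 14
 14 14 14 14]
238 [ 10  -5 -17 -20 -21 -20  -7  25  51  62  63  64  65  65  65  66  63  41
  -2 -21  -5  14  16  15  14  13  13  14]
241 [  1 -11 -18 -17 -17 -19 -20 -20 -14  -4   6  12  18  20  20  14   2 -10
 -18 -22 -26 -33 -23   6  16  15  14  14]
0.096 [451.8221 238.5031]
0.102 [452.1494 236.3261]
0.13 [453.7008 226.0071]
0.16 [455.4082 214.6508]
disc 331.4592094421387 257.53918838500977 (29.460765838623047, 29.77799415588379) [ 0.5153 -0.1366  0.014 ]
```

The spindle is confirmed seated: its axis columns match the model and its top is at z≈0.160. The flywheel is at about (0.515, −0.137). I'll squeeze the hub twice, the second time at 90°, so that it is centred in both directions.

arm_command(
  increments=[
    [[-0.01,-0.05,-0.005],[0,-6,0],0.055],
    [[-0.02,-0.1,-0.008],[0,-12,0],0.055],
    [[-0.031,-0.159,-0.01],[0,-19.8,0],0.055],
    [[-0.05,-0.2,0.0],[0.2,-19.8,0],0.055],
    [[-0.07,-0.25,0.02],[0.2,-19.8,0],0.055],
    [[-0.0975,-0.3,0.04],[0.2,-19.8,0],0.055],
    [[-0.0975,-0.3227,0.055],[0.2,-19.8,0],0.055],
    [[-0.0975,-0.3227,0.055],[0.2,-19.8,0],0.055],
    [[-0.1145,-0.323,0.102],[0.2,-19.8,0],0.055],
    [[-0.1145,-0.323,0.102],[0.2,-19.8,0],0.055],
    [[-0.1145,-0.323,0.102],[0.2,-19.8,0],0.055],
  ],
)

```text
clock: 16.4
position: [0.5128, -0.1371, 0.099]
tool_rot: [-179.8, -0.3, 159.2]
ft_force: [-0.9, -0.2, 0.2]
grip_width: 0.0553
grip_force: 0.0
```

```bash
cat > v.py <<'E'
from h import *
import sys
np.set_printoptions(precision=4,suppress=True)
s=ctrl.get_state();print(s["clock"],np.round(s["q"],1),s["position"],s["tool_rot"],s["ft_force"],s["grip_width"])
for t in sys.argv[1:]:
    X=eval(t);print(t,inc(X[:3],[180,0,X[3]]))
E
python3 v.py [.515,-.137,.1,159.15] [.515,-.137,.019,159.15]
```

```text
16.4 [-17.2  26.   34.9 113.3 -19.8  47.   98. ] [ 0.5128 -0.1371  0.099 ] [-179.8033   -0.3041  159.1893] [-0.8763 -0.1862  0.1702] 0.05525970652769243
[.515,-.137,.1,159.15] ([-0.0021, 0.0008, -0.001], [-0.2, -0.3, 0.04])
[.515,-.137,.019,159.15] ([-0.0025, 0.0011, 0.08], [-0.2, -0.3, 0.04])
```

arm_command(
  increments=[
    [[-0.0025,0.001,0.02],[-0.2,-0.3,0],0.055],
    [[-0.0025,0.001,0.05],[-0.2,-0.3,0],0.055],
    [[-0.0025,0.001,0.07],[-0.2,-0.3,0],0.055],
    [[-0.0025,0.001,0.08],[-0.2,-0.3,0],0.055],
    [[-0.0025,0.001,0.08],[-0.2,-0.3,0],0.055],
  ],
)

```text
clock: 16.9
position: [0.5161, -0.1371, 0.0194]
tool_rot: [179.9, 0.1, 159.2]
ft_force: [0.6, -0.9, 0.3]
grip_width: 0.0552
grip_force: 0.0
```

```bash
python3 v.py [.515,-.137,.019,159.15]
```

```text
16.9 [-12.7  33.   29.5 115.8 -26.2  37.6 103.3] [ 0.5161 -0.1371  0.0194] [179.9356   0.1303 159.2265] [ 0.609  -0.9157  0.3334] 0.05521689454009607
[.515,-.137,.019,159.15] ([0.0011, -0.0003, 0.0004], [0.06, 0.13, 0.08])
```

arm_command(
  increments=[
    [[0.001,0,0.0004],[0,0,0],0.0],
    [[0.001,0,0.0004],[0,0,0],0.0],
    [[0.001,0,0.0004],[0,0,0],0.0],
    [[0.001,0,0.0004],[0,0,0],0.0],
    [[0.001,0,0.0004],[0,0,0],0.0],
    [[0.001,0,0.0004],[0,0,0],0.0],
    [[0.001,0,0.0004],[0,0,0],0.0],
  ],
)

```text
clock: 17.6
position: [0.5151, -0.1371, 0.0191]
tool_rot: [179.9, 0.2, 159.2]
ft_force: [-0.6, 1.1, 6.4]
grip_width: 0.0252
grip_force: 30.0
```

```bash
python3 v.py
```

```text
17.6 [-12.6  32.9  29.5 116.  -26.3  37.4 103.3] [ 0.5151 -0.1371  0.0191] [179.9117   0.1622 159.1691] [-0.6337  1.0613  6.4189] 0.025165158771968787
```

arm_command(
  increments=[
    [[0,0,0],[0,0,0],0.055],
    [[0,0,0],[0,0,0],0.055],
    [[0,0,0],[0,0,0],0.055],
    [[0,0,0],[0,0,0],0.055],
    [[0,0,-0.002],[0,0,8],0.055],
    [[0,0,-0.002],[0,0,16],0.055],
    [[0,0,-0.002],[0,0,24],0.055],
    [[0,0,-0.002],[0,0,32],0.055],
    [[0,0,-0.002],[0,0,40],0.055],
    [[0,0,-0.002],[0,0,48],0.055],
    [[0,0,-0.002],[0,0,56],0.055],
  ],
)

```text
clock: 18.7
position: [0.5147, -0.1371, 0.0204]
tool_rot: [179.9, 0.0, 102.9]
ft_force: [0.0, -1.0, 0.3]
grip_width: 0.0553
grip_force: 0.0
```

```bash
python3 v.py [.5151,-.1371,.019,69.15]
```

```text
18.7 [-23.   37.5  44.6 116.6 -39.7  42.   59.6] [ 0.5147 -0.1371  0.0204] [179.8739   0.0281 102.8603] [ 0.0391 -1.0492  0.2738] 0.05534143074013563
[.5151,-.1371,.019,69.15] ([-0.0001, 0.0004, 0.0014], [0.13, -0.01, 33.71])
```

arm_command(
  increments=[
    [[0,0,0.001],[0,0,8],0.055],
    [[0,0,0.001],[0,0,16],0.055],
    [[0,0,0.001],[0,0,24],0.055],
    [[0,0.0004,0.001],[0,0,33.7],0.055],
    [[0,0.0004,0.0014],[0,0,33.7],0.055],
    [[0,0.0004,0.0014],[0,0,33.7],0.055],
  ],
)

```text
clock: 19.3
position: [0.5149, -0.137, 0.0188]
tool_rot: [179.9, -0.0, 69.7]
ft_force: [0.3, 0.2, 0.7]
grip_width: 0.055
grip_force: 0.0
```

```bash
python3 v.py [.5151,-.1371,.019,69.15]
```

```text
19.3 [-28.   41.6  52.7 116.8 -47.5  45.8  33.4] [ 0.5149 -0.137   0.0188] [179.9007  -0.0096  69.6832] [0.3433 0.2164 0.6985] 0.05496893891348287
[.5151,-.1371,.019,69.15] ([-0.0, 0.0002, -0.0002], [0.1, -0.01, 0.53])
```

arm_command(
  increments=[
    [[0,0,0],[0,0,0],0.0],
    [[0,0,0],[0,0,0],0.0],
    [[0,0,0],[0,0,0],0.0],
    [[0,0,0],[0,0,0],0.0],
    [[0,0,0],[0,0,0],0.0],
    [[0,0,0],[0,0,0],0.0],
    [[0,0,0],[0,0,0],0.0],
    [[0,0,-0.03],[0,0,0],0.0],
    [[0,0,-0.06],[0,0,0],0.0],
    [[0,0,-0.06],[0,0,0],0.0],
  ],
)

```text
clock: 20.3
position: [0.5168, -0.138, 0.0816]
tool_rot: [179.6, -0.1, 69.5]
ft_force: [0.8, 1.2, -4.2]
grip_width: 0.0248
grip_force: 30.0
```

```bash
python3 v.py [.52,-.05,.24,69.5] [.545,.08,.24,69.5] [.5662,.188,.24,69.5]
```

```text
20.3 [-32.3  37.   59.1 114.9 -41.3  51.6  28.8] [ 0.5168 -0.138   0.0816] [179.6082  -0.08    69.4745] [ 0.7668  1.1672 -4.2071] 0.024753638251467248
[.52,-.05,.24,69.5] ([0.0837, -0.0267, -0.1585], [0.39, -0.08, -0.03])
[.545,.08,.24,69.5] ([0.2142, -0.0489, -0.1585], [0.39, -0.08, -0.03])
[.5662,.188,.24,69.5] ([0.3228, -0.0669, -0.1584], [0.39, -0.08, -0.03])
```

arm_command(
  increments=[
    [[0.02,-0.008,-0.05],[0,0,0],0.0],
    [[0.045,-0.014,-0.09],[0,0,0],0.0],
    [[0.065,-0.02,-0.13],[0,0,0],0.0],
    [[0.084,-0.027,-0.158],[0,0,0],0.0],
    [[0.13,-0.034,-0.158],[0,0,0],0.0],
    [[0.17,-0.041,-0.158],[0,0,0],0.0],
    [[0.214,-0.049,-0.158],[0,0,0],0.0],
    [[0.26,-0.056,-0.158],[0,0,0],0.0],
    [[0.3,-0.062,-0.158],[0,0,0],0.0],
    [[0.323,-0.067,-0.158],[0.4,0,0],0.0],
    [[0.323,-0.067,-0.158],[0.4,0,0],0.0],
    [[0.323,-0.067,-0.158],[0.4,0,0],0.0],
  ],
)

```text
clock: 21.5
position: [0.5646, 0.1891, 0.2357]
tool_rot: [-179.7, 0.1, 69.5]
ft_force: [0.5, -1.1, -4.3]
grip_width: 0.0251
grip_force: 30.0
```

```bash
python3 v.py [.5662,.188,.2,69.5]; python3 - <<'E'
from h import *
np.set_printoptions(precision=4,suppress=True)
P={n:read_camera(n) for n in("scene","top")}
for n in P:
  for th in("spindle_collar","spindle","flywheel","spare","valve"):print(n,th,[(np.array(r["xyz"]),round(r["confidence"],2)) for r in place_of(P[n],th)[:6] if th in("flywheel","spare","valve") or r["xyz"][1]>.1])
im=P["scene"]["pixels"];save(P["scene"],"c9")
for v in range(180,240,4):
    r=im[v,432:478].astype(int);print(v,r.mean(1).astype(int),)
E
```

```text
21.5 [-68.9  36.   71.4  97.4 -35.6  73.4 -10.1] [0.5646 0.1891 0.2357] [-179.6848    0.0535   69.5498] [ 0.4564 -1.12   -4.3443] 0.02509433033992299
[.5662,.188,.2,69.5] ([-0.0004, 0.0021, 0.0357], [-0.32, 0.05, 0.05])
scene spindle_collar [(array([0.5643, 0.1884, 0.0931]), 0.45)]
scene spindle [(array([0.5629, 0.1919, 0.0736]), 0.58)]
scene flywheel [(array([0.563 , 0.1889, 0.2163]), 0.73)]
scene spare [(array([ 0.5226, -0.2562,  0.0346]), 0.67)]
scene valve [(array([ 0.6743, -0.109 ,  0.0024]), 0.62), (array([0.5646, 0.1902, 0.0758]), 0.45)]
top spindle_collar [(array([0.5675, 0.1886, 0.2147]), 0.74), (array([0.5646, 0.1891, 0.0997]), 0.69)]
top spindle [(array([0.565 , 0.194 , 0.0636]), 0.47)]
top flywheel [(array([0.5645, 0.1936, 0.097 ]), 0.66), (array([0.5695, 0.1882, 0.2174]), 0.57)]
top spare [(array([ 0.5251, -0.2594,  0.036 ]), 0.5)]
top valve [(array([ 0.6814, -0.1112,  0.0007]), 0.49), (array([0.5628, 0.1934, 0.097 ]), 0.27), (array([ 0.5169, -0.2985, -0.0053]), 0.26)]
180 [120 120 122 121 124 127 130 135 136 137 138 138 138 138 138 136 138 138
 135 136 133 130 122 106  
[... 2076 characters left out ...]
5 101 101
 100  94  84  79  82  83  87  92  96  99 112 136 157 165 167 169 169 166
 164 163 162 160 159 159 161 161 163 162]
228 [ 82  81  81  80  80  80  80  79  80  80  80  81  81  80  80  83  87  96
  95  88  82  82  83  85  91  98 101 101  99 103 121 147 158 162 164 164
 165 164 163 161 162 162 162 162 162 159]
232 [105  85  80  80  79  81  80  80  81  82  81  81  80  81  80  81  81  80
  81  81  81  83  84  88  94  99 102 104 104 102 107 120 140 154 158 158
 156 156 155 151 147 155 184 218 228 229]
236 [187 187 184 183 186 188 191 188 165 120  97  96  82  73  76  79  81  80
  79  81  84  84  82  81  80  79  82  90 102 108 111 117 123 130 138 143
 144 144 143 141 136 128 128 158 208 231]
```

arm_command(
  increments=[
    [[-0.0004,0.002,0.02],[-0.3,0,0],0.0],
    [[-0.0004,0.002,0.036],[-0.3,0,0],0.0],
    [[-0.0004,0.002,0.036],[-0.3,0,0],0.0],
    [[-0.0004,0.002,0.036],[-0.3,0,0],0.0],
  ],
)

```text
clock: 22.5
position: [0.5665, 0.1878, 0.2011]
tool_rot: [-180.0, -0.0, 69.5]
ft_force: [0.3, -0.1, -3.1]
grip_width: 0.0248
grip_force: 30.0
```

```bash
python3 v.py [.5662,.188,.183,69.5] [.5662,.188,.176,69.5]
```

```text
22.5 [-67.8  37.7  69.6  99.9 -37.7  69.7  -8.6] [0.5665 0.1878 0.2011] [-179.9982   -0.0065   69.4696] [ 0.3118 -0.1246 -3.1012] 0.024767176975891543
[.5662,.188,.183,69.5] ([0.0001, -0.0003, 0.0181], [-0.0, -0.01, -0.03])
[.5662,.188,.176,69.5] ([0.0001, -0.0003, 0.0251], [-0.0, -0.01, -0.03])
```

arm_command(
  increments=[
    [[0,-0.0003,0.01],[0,0,0],0.0],
    [[0,-0.0003,0.018],[0,0,0],0.0],
    [[0,-0.0003,0.022],[0,0,0],0.0],
    [[0,-0.0003,0.025],[0,0,0],0.0],
    [[0,-0.0003,0.025],[0,0,0],0.0],
  ],
)

```text
clock: 23.0
position: [0.5662, 0.188, 0.1758]
tool_rot: [-180.0, -0.0, 69.5]
ft_force: [1.0, 0.2, -3.0]
grip_width: 0.0249
grip_force: 30.0
```

```bash
python3 v.py [.5662,.188,.17,69.5]
```

```text
23.0 [-67.   39.   68.  101.5 -39.3  67.3  -7.4] [0.5662 0.188  0.1758] [-179.9976   -0.0242   69.4795] [ 0.9668  0.1638 -2.9607] 0.02490988433094424
[.5662,.188,.17,69.5] ([-0.0, 0.0, 0.0058], [-0.0, -0.02, -0.02])
```

arm_command(
  increments=[
    [[0,0,0.002],[0,0,0],0.0],
    [[0,0,0.004],[0,0,0],0.0],
    [[0,0,0.006],[0,0,0],0.0],
    [[0,0,0.006],[0,0,0],0.0],
  ],
)

```text
clock: 23.4
position: [0.5663, 0.1881, 0.1699]
tool_rot: [180.0, -0.0, 69.5]
ft_force: [0.7, 0.9, -4.0]
grip_width: 0.0248
grip_force: 30.0
```

The underside is 9 mm past the stub top with no added force, so the flywheel is on the spindle. Lowering it further.

arm_command(
  increments=[
    [[0,0,0.004],[0,0,0],0.0],
    [[0,0,0.008],[0,0,0],0.0],
    [[0,0,0.012],[0,0,0],0.0],
    [[0,0,0.015],[0,0,0],0.0],
    [[0,0,0.015],[0,0,0],0.0],
  ],
)

```text
clock: 23.9
position: [0.5661, 0.188, 0.1546]
tool_rot: [-180.0, -0.0, 69.5]
ft_force: [-0.3, -0.0, -3.1]
grip_width: 0.025
grip_force: 30.0
```

arm_command(
  increments=[
    [[0,0,0.006],[0,0,0],0.0],
    [[0,0,0.012],[0,0,0],0.0],
    [[0,0,0.018],[0,0,0],0.0],
    [[0,0,0.024],[0,0,0],0.0],
    [[0,0,0.028],[0,0,0],0.0],
    [[0,0,0.03],[0,0,0],0.0],
    [[0,0,0.03],[0,0,0],0.0],
  ],
)

```text
clock: 24.6
position: [0.5663, 0.188, 0.1249]
tool_rot: [180.0, -0.0, 69.5]
ft_force: [-0.6, 0.4, -3.7]
grip_width: 0.0251
grip_force: 30.0
```

arm_command(
  increments=[
    [[0,0,0.001],[0,0,0],0.0],
    [[0,0,0.002],[0,0,0],0.0],
    [[0,0,0.003],[0,0,0],0.0],
    [[0,0,0.003],[0,0,0],0.0],
  ],
)

```text
clock: 25.0
position: [0.5664, 0.1882, 0.1221]
tool_rot: [180.0, -0.1, 69.5]
ft_force: [-0.4, 0.5, -3.2]
grip_width: 0.0251
grip_force: 30.0
```

arm_command(
  increments=[
    [[0,0,0.0007],[0,0,0],0.0],
    [[0,0,0.0014],[0,0,0],0.0],
    [[0,0,0.002],[0,0,0],0.0],
    [[0,0,0.002],[0,0,0],0.0],
  ],
)

```text
clock: 25.4
position: [0.5664, 0.1882, 0.1211]
tool_rot: [-180.0, -0.1, 69.5]
ft_force: [-4.4, 0.9, 7.2]
grip_width: 0.025
grip_force: 30.0
```

Contact is at z=0.121, exactly where the flywheel should rest on the collar. I'll ease off, open and retreat.

arm_command(
  increments=[
    [[0,0,-0.0007],[0,0,0],0.0],
    [[0,0,-0.0007],[0,0,0],0.035],
    [[0,0,-0.0007],[0,0,0],0.055],
    [[0,0,-0.0007],[0,0,0],0.055],
    [[0,0,-0.0007],[0,0,0],0.055],
    [[0,0,-0.0007],[0,0,0],0.055],
    [[0,0,-0.0007],[0,0,0],0.055],
    [[0,0,-0.02],[0,0,0],0.055],
    [[0,0,-0.06],[0,0,0],0.055],
    [[0,0,-0.1],[0,0,0],0.055],
    [[0,0,-0.12],[0,0,0],0.055],
    [[0,0,-0.12],[0,0,0],0.055],
  ],
)

```text
clock: 26.6
position: [0.5678, 0.1879, 0.2431]
tool_rot: [179.8, -0.2, 69.5]
ft_force: [0.9, 0.2, -0.7]
grip_width: 0.0551
grip_force: 0.0
```

```bash
python3 v.py; python3 - <<'E'
from h import *
np.set_printoptions(precision=4,suppress=True)
P={n:read_camera(n) for n in("scene","top")}
for n in P:
  for th in("spindle_collar","flywheel","spare","valve","screwdriver"):print(n,th,[(np.array(r["xyz"]),round(r["confidence"],2)) for r in place_of(P[n],th)[:6] if th!="spindle_collar" or r["xyz"][1]>.1])
im=P["scene"]["pixels"]
for v in range(206,242,3): print(v,im[v,434:474].astype(int).mean(1).astype(int))
print([proj(P["scene"],[.5662,.188,z]).round(1) for z in(.096,.102,.116,.148,.160)])
E
```

```text
26.6 [-69.1  35.6  71.9  97.  -35.3  73.5 -10.3] [0.5678 0.1879 0.2431] [179.7834  -0.2285  69.478 ] [ 0.85    0.2388 -0.7023] 0.055132600463313745
scene spindle_collar []
scene flywheel [(array([0.5662, 0.1907, 0.1044]), 0.65)]
scene spare [(array([ 0.523 , -0.2574,  0.0362]), 0.66)]
scene valve [(array([ 0.6756, -0.1085, -0.0007]), 0.65)]
scene screwdriver [(array([ 0.377 , -0.0061,  0.0005]), 0.68)]
top spindle_collar []
top flywheel [(array([0.5681, 0.1902, 0.1009]), 0.66)]
top spare [(array([ 0.5238, -0.2585,  0.0396]), 0.68)]
top valve [(array([ 0.6783, -0.1101,  0.0006]), 0.59), (array([0.5991, 0.274 , 0.004 ]), 0.26)]
top screwdriver [(array([ 0.3777, -0.0039, -0.0033]), 0.69)]
206 [ 68  68  69  68  69  73  81  84  83  82  83  83  83  83  82  83  83  83
  83  83  85  92 100 110 114 114 115 119 126 129 130 132 132 132 131 132
 132 132 132 132]
209 [ 69  70  68  68  70  72  77  82  83  85  84  83  84  83  84  83  83  83
  84  83  88 102 122 132 133 133 134 133 134 135 136 135 137 137 137 137
 138 138 139 138]
212 [ 69  70  69  69  70  71  72  78  83  86  84  86  86  85  86  86 
[... 1026 characters left out ...]
15 117 117 115 112 105  98  96  95  97 104 122 145 160 163 163
 161 158 158 160]
233 [ 78  79  78  78  81  97 129 156 157 127 101  95  96  97  98 101 104 107
 109 112 113 113 111 109 104  99  97  97  97  97  96  98 107 126 143 150
 149 146 147 178]
236 [184 183 185 188 177 147 110  96  97  97  97  97  98  98  98  97  98  97
  97  98  97  98  97  97  96  97  97  97  97  98  98 102 113 128 140 144
 144 140 134 127]
239 [215 215 215 215 215 209 177 120  88  91  95  98  99 100 101 102 102 103
 102 102 103 102 103 104 103 102 102 101 101 100  99 100 105 116 129 140
 144 143 144 143]
[array([451.8, 238.5]), array([452.1, 236.3]), array([452.9, 231.2]), array([454.7, 219.2]), array([455.4, 214.6])]
```

The networks put the flywheel underside at z≈0.102 on the bore axis, the bystanders are where they were, and the gripper is clear. Handing in.

```bash
python3 -c "
from bench import job_done; print(job_done())"
```

```text
the job is handed in; nothing more can be done
None
```

The brass spindle is pressed home in the blue block with the flywheel resting on its collar, both released. The spare, valve and screwdriver are where they were, and the job is handed in at about 27 s of the 64 s allowed; the hand-in gave no verdict.

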